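Stroke test of rebuilt clutch slave cylinders

ROBOT

A 7-joint arm with a two-finger parallel gripper is mounted at the origin on the work surface. World frame = base frame: x ahead of the robot, y to its left, z up, the work surface at z = 0. Lengths are in mm, angles in rad, forces in N, time in s.
With the tool pointing down it reaches from about 425 to 825 mm from the base axis. Payload 3.6 kg.
Tool frame: the origin (TCP) lies between the finger pads; the fingertips stand 14 mm ahead of it and the grasp point (between the pads) lies 5 mm behind it; y points along the fingers, z is the direction in which the jaws open and shut, and the axes are right-handed (so a half turn about y gives the same grasp; the last joint's range is limited). The gripper opens to 93 mm and grips with 3 to 60 N. Pads are 15 mm wide; open, the fingers measure 128 mm over their backs; the gripper's body (75 mm by 188 mm) begins 65 mm behind the grasp point.
Start: joints at [1.085, 0.615, -0.013, 1.423, 0.008, 1.103, -0.04], TCP at [288.456, -582.457, 232.64] pointing down, gripper open.
Joint ranges: [-3.12, 3.12], [-0.3, 2.06], [-1.34, 1.32], [0.26, 2.42], [-1.36, 4.5], [0.01, 1.98], [-2.84, 2.84]. Speed limits (rad/s): [2.79, 2.79, 3.14, 3.14, 3.14, 3.14, 3.14].

INTERFACE

Orientations are given as a unit quaternion [x, y, z, w].
In Python, from rig import r, viewer, spotter gives the robot as it stands.
- The arm moves only by the tool step_arm, never from a script. Its argument "motion" is a list that holds one entry, the list of rows, each a list of 7 numbers: the shift along the tool's x, y, z in m, then the turn, a rotation vector about the tool's x, y, z in rad, then the finger opening in m, from 0 to 0.093. In form: [[[tx, ty, tz, ax, ay, az, jaw], ...]]. A call has 1 to 20 rows; each row is the pose to reach, as a shift and turn from the pose commanded when the call began, along the tool's axes at that moment; what a row does not reach only later rows make up. A row lasts 1/12 s, in which the tool goes at most 41.7 mm and 7.16 degrees, less where a joint would pass 70% of its speed; a pose out of reach is approached as far as the arm can. A call with a gripper value outside its range is refused whole. The fingers move at their own pace and stop on an object; "newtons" is the grip in N (left out, the last holds). Time passes only in rows, so rows that repeat a pose let the fingers close. It gives the time, the measured TCP pose, the force and the opening at its end, in the units of the state.
- r.get_obs(): the state, without advancing time (a new reading comes with each control period).
- viewer.grab_frame(name): name is "scene" or "top" or "wrist"; returns (picture, depth): 480x640x3 uint8, blue, green, red; 480x640 float32, mm along the optical axis (not along the pixel's ray), 0 where there is no reading.
- viewer.camera_info(name): a dict with "vertical_fov" (degrees; the focal length in pixels is half the picture's height over the tangent of half this angle, whatever the lens; pixels are square), "cx", "cy" (the principal point, pixels), "origin" and "orientation" of the camera in the world. Camera axes: x right, y down, z forward; pixel columns grow to the right and rows downward; lengths in mm; the calibration is good to about 2 mm. A picture is of the moment at which its call begins: read the wrist's pose just before it. camera_info takes no time and is no camera call; for the wrist camera it gives the pose at the moment of the call.
- r.close_job(): hands the job in, once; it reports no verdict.
Trained networks look in the newest picture that a camera, given by its name, has taken for a name from the list of things; names that differ only in an ending like _2 or _b are one class to them, and where a whole thing is asked for, a point or a joint stands for the part that bears it (a point fixed in the world has none). Each returns a list of dicts, best first, with "p" (0 to 1); they miss things now and then, are a little off and sometimes report something else, mostly with a low value. They report only what shows in the picture. A call takes as long as a camera call.
- spotter.recognise(target, camera): "location" ([x, y, z] in mm, in world coordinates, good to about 4 mm: the middle of the surface that is visible of it).
- spotter.trace(target, camera): "pixels" (480x640 bool, what is visible of it).
- spotter.pinpoint(target, camera): "location" ([x, y, z] in mm, in world coordinates, good to about 4 mm: a listed point, or the origin of a listed thing).
The state is a dict: "time": time; "joint_positions": joint angles; "joint_velocities": joint speeds; "tau": joint torques, N m; "position": TCP position; "orientation": TCP orientation; "force": force on the tool from outside, world axes, zero at the start; "torque": the same for the moment, N m; "width": finger opening in mm.
Only numpy, scipy, OpenCV 4.12 (cv2) and the standard library are available. Lean on these libraries where they do the work, as an engineer would, in place of code of your own. Each camera call takes 0.05 s, during which the arm holds its last target. There are 200 camera calls.

TASK

Three rebuilt slave cylinders stand in the blue test rack, and one of them binds. Press each yellow-capped plunger slowly down through its stroke, never with more than 20 N: the sound ones fully home, those cylinders staying in their sockets; but stop as soon as a plunger's resistance climbs part-way, and set that cylinder down gently, upright, in the red reject tray with its plunger left where it bound. Leave the tools and the rest of the bench alone.

Things in the scene. Friction and masses are not known exactly. Their poses are not given: they have to be found in the camera images.
- cyl_a_mid (a point): Centre of slave cylinder A (the one at the rack's -y end): loose upright aluminium tube with two thin dark bands, 34 mm in diameter, 70 mm tall, about 0.3 kg. The point is on its axis, 35 mm above its underside; z up. It stands in a round socket 25 mm deep with 1 mm play all round, 45 mm of it above the rack; may be gripped firmly.
- plunger_a: Plunger of cylinder A: 11 mm steel rod out of the tube's top, with a yellow cap 24 mm in diameter, 8 mm thick; origin: centre of the cap's top, z up. It slides straight down 26 mm: cap top 69 mm above the cylinder's centre point when fully out (starts up to 5 mm in), 43 mm when home, the cap on the tube. See the rack for its feel.
- cyl_b_mid (a point): Centre of slave cylinder B (the middle one): loose upright aluminium tube with two thin dark bands, 34 mm in diameter, 70 mm tall, about 0.3 kg. The point is on its axis, 35 mm above its underside; z up. It stands in a round socket 25 mm deep with 1 mm play all round, 45 mm of it above the rack; may be gripped firmly.
- plunger_b: Plunger of cylinder B: 11 mm steel rod out of the tube's top, with a yellow cap 24 mm in diameter, 8 mm thick; origin: centre of the cap's top, z up. It slides straight down 26 mm: cap top 69 mm above the cylinder's centre point when fully out (starts up to 5 mm in), 43 mm when home, the cap on the tube. See the rack for its feel.
- cyl_c_mid (a point): Centre of slave cylinder C (the one at the rack's +y end): loose upright aluminium tube with two thin dark bands, 34 mm in diameter, 70 mm tall, about 0.3 kg. The point is on its axis, 35 mm above its underside; z up. It stands in a round socket 25 mm deep with 1 mm play all round, 45 mm of it above the rack; may be gripped firmly.
- plunger_c: Plunger of cylinder C: 11 mm steel rod out of the tube's top, with a yellow cap 24 mm in diameter, 8 mm thick; origin: centre of the cap's top, z up. It slides straight down 26 mm: cap top 69 mm above the cylinder's centre point when fully out (starts up to 5 mm in), 43 mm when home, the cap on the tube. See the rack for its feel.
- rack: Blue block fixed to the bench, 70 x 250 x 35 mm, three sockets 80 mm apart along its own y; origin: centre of underside. A sound plunger slides against a steady 3 to 5 N, meets a rubber stop (5 N per mm) at home and stays. In one cylinder, unseen which, the bore is jammed: from half stroke resistance climbs 2.5 N per mm, above 20 N well short of home; let go, it springs back a few mm but stays half in.
- tray: Red plastic reject tray, fixed to the bench, open on top: 130 x 130 mm outside, 28 mm high, walls and floor 4 mm. Origin: centre of its underside. (A grey tray of the same shape farther off is not for rejects.)
- wrench: Loose steel spanner lying on the bench; a bystander, to be left alone. 
- screwdriver: Loose screwdriver lying on the bench; a bystander, to be left alone. 
- oil_can: Loose standing oil can with a yellow band, 64 mm in diameter, 150 mm tall; a bystander, to be left alone. 
- nut_jar: Loose standing jar with a red lid, 60 mm in diameter, 75 mm tall; a bystander, to be left alone. 
- bearing: Loose steel bearing ring, 62 mm in diameter, 18 mm thick, lying flat; a bystander, to be left alone. 

How it is judged (in metres and radians):
At the end, for the whole second after the job is handed in: One cylinder, the one that binds, stands upright and still on the red tray's floor, 10 mm or more inside its edges, plunger at least 10.5 mm in but 4.5 mm or more short of home; the other two stand in their sockets (moved under 10 mm) with plungers within 2.5 mm of home (((x of cyl_a_mid in the frame of tray between -0.055 and 0.055 m and y of cyl_a_mid in the frame of tray between -0.055 and 0.055 m and z of cyl_a_mid in the frame of tray below 0.044 m and angle between cyl_a_mid's own z axis and vertical below 0.12 rad and z of plunger_a in the frame of cyl_a_mid between 0.0475 and 0.0585 m and linear speed of plunger_a below 0.02 m/s and z of plunger_b in the frame of cyl_b_mid below 0.0455 m and distance of each of cyl_b_mid, cyl_c_mid from where it was at the start of the episode below 0.01 m and angle between each of cyl_b_mid, cyl_c_mid's own z axis and vertical below 0.1 rad and z of plunger_c in the frame of cyl_c_mid below 0.0455 m) or (x of cyl_b_mid in the frame of tray between -0.055 and 0.055 m and y of cyl_b_mid in the frame of tray between -0.055 and 0.055 m and z of cyl_b_mid in the frame of tray below 0.044 m and angle between cyl_b_mid's own z axis and vertical below 0.12 rad and z of plunger_b in the frame of cyl_b_mid between 0.0475 and 0.0585 m and linear speed of plunger_b below 0.02 m/s and z of plunger_a in the frame of cyl_a_mid below 0.0455 m and distance of each of cyl_a_mid, cyl_c_mid from where it was at the start of the episode below 0.01 m and angle between each of cyl_a_mid, cyl_c_mid's own z axis and vertical below 0.1 rad and z of plunger_c in the frame of cyl_c_mid below 0.0455 m) or (x of cyl_c_mid in the frame of tray between -0.055 and 0.055 m and y of cyl_c_mid in the frame of tray between -0.055 and 0.055 m and z of cyl_c_mid in the frame of tray below 0.044 m and angle between cyl_c_mid's own z axis and vertical below 0.12 rad and z of plunger_c in the frame of cyl_c_mid between 0.0475 and 0.0585 m and linear speed of plunger_c below 0.02 m/s and z of plunger_a in the frame of cyl_a_mid below 0.0455 m and distance of each of cyl_a_mid, cyl_b_mid from where it was at the start of the episode below 0.01 m and angle between each of cyl_a_mid, cyl_b_mid's own z axis and vertical below 0.1 rad and z of plunger_b in the frame of cyl_b_mid below 0.0455 m))); the robot touches nothing.
It fails at once if a plunger is pressed with more than 20 N (contact force between any of the fingers, the arm and plunger_a above 20 N or contact force between any of the fingers, the arm and plunger_b above 20 N or contact force between any of the fingers, the arm and plunger_c above 20 N).
It fails at once if a cylinder is dropped into the tray (comes down on its floor faster than 0.45 m/s) ((horizontal distance between cyl_a_mid and tray below 0.06 m and height (world z) of cyl_a_mid below 0.06 m and linear speed of plunger_a above 0.45 m/s) or (horizontal distance between cyl_b_mid and tray below 0.06 m and height (world z) of cyl_b_mid below 0.06 m and linear speed of plunger_b above 0.45 m/s) or (horizontal distance between cyl_c_mid and tray below 0.06 m and height (world z) of cyl_c_mid below 0.06 m and linear speed of plunger_c above 0.45 m/s)).
It fails at once if a tool, can, jar or bearing on the bench is moved by more than 30 mm (distance of any of wrench, screwdriver, oil_can, nut_jar, bearing from where it was at the start of the episode above 0.03 m).
It also fails if it takes over 62 s, if anything falls off the work surface, if the arm or the gripper's body presses on something with over 40 N, if the wrist force passes 120 N, or if a joint passes its speed limit or range.

## Working session

There is one attempt and no reset: what is moved stays moved. The work goes in short steps, Python scripts to look and compute and a tool call to move; the robot and the scene stay as the last step left them, time stands still between calls to the robot, and variables do not carry over. Pictures are saved under pics/ and viewed, about 8 in all and at most 12, crops included, and the job is handed in when it is done.

Besides the shell and the picture viewer there is one more tool, called after "Emit:" as name(argument=value, ...), one argument or row to a line, values as JSON. step_arm: Moves the arm, as the interface text tells. Its arguments: {"type":"object","properties":{"motion":{"type":"array"},"newtons":{"type":"number"}},"required":["motion"]}

```bash
mkdir -p pics; ls
cat > h.py <<'E'
import numpy as np, cv2
from scipy.spatial.transform import Rotation as R
from rig import r, viewer, spotter
def K(n):
    i=viewer.camera_info(n); f=240/np.tan(np.radians(i['vertical_fov'])/2)
    return f,i['cx'],i['cy'],np.array(i['origin']),R.from_quat(i['orientation']).as_matrix()
def px2w(n,u,v,d,k=None):
    f,cx,cy,o,M=k or K(n); return o+M@(np.array([(u-cx)/f,(v-cy)/f,1])*d)
def w2px(n,p):
    f,cx,cy,o,M=K(n); q=M.T@(np.array(p)-o); return q[:2]/q[2]*f+[cx,cy]
E
python3 - <<'E'
from h import *
o=r.get_obs(); print({k:np.round(v,3) for k,v in o.items()}, R.from_quat(o['orientation']).as_matrix().round(3).tolist())
ims=[]
for n in ['top','scene']:
    im,d=viewer.grab_frame(n); cv2.imwrite(f'pics/{n}0.png',im); np.save(f'pics/{n}0.npy',d)
    print(n,{k:np.round(v,3) for k,v in viewer.camera_info(n).items()})
    for t in ['rack','tray','cyl_a_mid','plunger_a','oil_can','nut_jar','bearing','wrench','screwdriver']:
        for q in spotter.pinpoint(t,n)[:4]: print(t,round(q['p'],2),np.round(q['location'],0))
E
```

```text
pics
{'time': np.float64(0.0), 'joint_positions': array([ 1.084,  0.616, -0.013,  1.425,  0.008,  1.103, -0.04 ]), 'joint_velocities': array([-0.   , -0.   ,  0.001,  0.001,  0.001,  0.   ,  0.001]), 'tau': array([ 0.0000e+00, -4.5893e+01,  2.0900e-01, -1.6574e+01, -6.1000e-02,
        2.1000e-02,  0.0000e+00]), 'position': array([ 288.112, -581.805,  231.498]), 'orientation': array([-0.161,  0.689, -0.688,  0.161]), 'force': array([-0.127,  0.241, -0.345]), 'torque': array([-0.022,  0.039, -0.022]), 'width': np.float64(92.872)} [[-0.896, -0.001, 0.444], [-0.444, 0.002, -0.896], [0.0, -1.0, -0.003]]
top {'vertical_fov': np.float64(46.987), 'cx': np.float64(320.869), 'cy': np.float64(242.636), 'origin': array([ 452.044,   32.909, 1607.284]), 'orientation': array([-0.696,  0.717, -0.021,  0.028])}
rack 0.63 [534. -76.   4.]
tray 0.9 [471. 272.  -2.]
cyl_a_mid 0.71 [393. 490.  -0.]
cyl_a_mid 0.65 [ 551. -156.   48.]
plunger_a 0.61 [535. -78. 111.]
plunger_a 0.4 [ 560. -159.  109.]
plunger_a 0.39 [515.   2. 113.]
oil_can 0.97 [742. 246.   1.]
oil_can 0.25 [533. -73.   3.]
nut_jar 0.64 [741.  21.  -4.]
bearing 0.73 [364. 118.   2.]
bearing 0.51 [538. -80.  43.]
wrench 0.87 [ 375. -376.    0.]
screwdriver 0.67 [395. 491.   2.]
screwdriver 0.17 [742.  24.  -2.]
scene {'vertical_fov': np.float64(56.01), 'cx': np.float64(316.387), 'cy': np.float64(250.705), 'origin': array([1200.86 ,  508.967,  738.458]), 'orientation': array([ 0.428,  0.798, -0.38 , -0.19 ])}
rack 0.51 [538. -78.  45.]
tray 0.61 [473. 275.  -2.]
cyl_a_mid 0.55 [ 554. -159.   44.]
plunger_a 0.68 [540. -78. 105.]
plunger_a 0.66 [467. 274.   1.]
plunger_a 0.59 [526.   4. 109.]
plunger_a 0.49 [ 549. -154.  111.]
oil_can 0.95 [738. 247.   4.]
nut_jar 0.65 [537. -80.  -2.]
nut_jar 0.57 [741.  25.  -1.]
bearing 0.79 [364. 113.  -0.]
bearing 0.63 [739. 247.   2.]
wrench 0.8 [ 377. -380.    3.]
screwdriver 0.93 [393. 490.   2.]
```

View pics/top0.png

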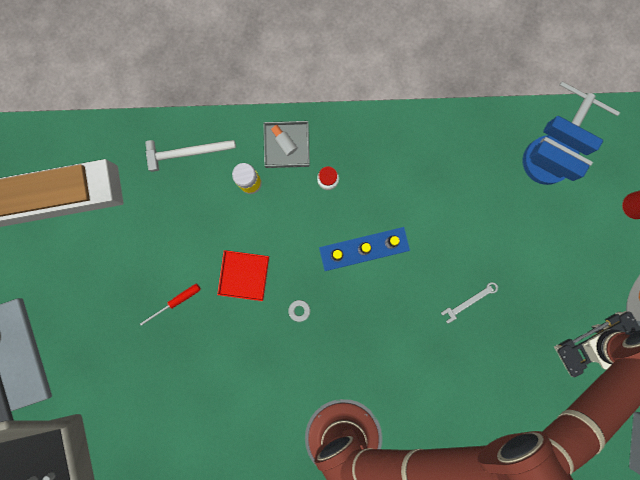

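View pics/scene0.png

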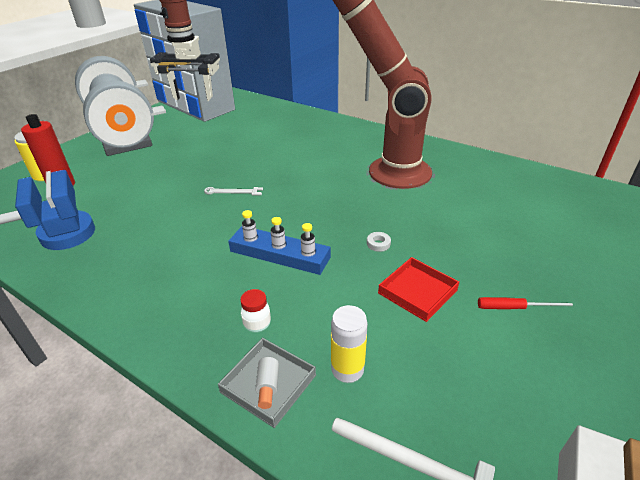

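The top view shows the rack at about (365,248), caps C/B/A at (338,254), (366,247) and (395,240), and the red tray at (244,275). The scene view agrees. I'll move over the rack with the jaws turned to the rack's x axis.

Emit:
step_arm(
  motion=[
    [[-0.45,-0.02,-0.34,0,-1.31,0,0],[-0.45,-0.02,-0.34,0,-1.31,0,0],[-0.45,-0.02,-0.34,0,-1.31,0,0],[-0.45,-0.02,-0.34,0,-1.31,0,0],[-0.45,-0.02,-0.34,0,-1.31,0,0],[-0.45,-0.02,-0.34,0,-1.31,0,0],[-0.45,-0.02,-0.34,0,-1.31,0,0],[-0.45,-0.02,-0.34,0,-1.31,0,0],[-0.45,-0.02,-0.34,0,-1.31,0,0],[-0.45,-0.02,-0.34,0,-1.31,0,0],[-0.45,-0.02,-0.34,0,-1.31,0,0],[-0.45,-0.02,-0.34,0,-1.31,0,0],[-0.45,-0.02,-0.34,0,-1.31,0,0],[-0.45,-0.02,-0.34,0,-1.31,0,0],[-0.45,-0.02,-0.34,0,-1.31,0,0],[-0.45,-0.02,-0.34,0,-1.31,0,0],[-0.45,-0.02,-0.34,0,-1.31,0,0],[-0.45,-0.02,-0.34,0,-1.31,0,0]],
  ],
  newtons=20,
)

```text
time: 2.5
position: [540.2, -80.3, 252.5]
orientation: [0.547, -0.449, 0.449, -0.546]
force: [-0.6, -0.9, 0.1]
width: 0.1
```

```bash
cat > look.py <<'E'
# caps in wrist + top views: yellow blobs near the rack; triangulate from both
from h import *
import sys
o=r.get_obs(); print('t',round(o['time'],2),'pos',np.round(o['position'],1),'F',np.round(o['force'],2),'w',round(o['width'],1))
print(R.from_quat(o['orientation']).as_matrix().round(3).tolist())
kw=K('wrist'); print('cam',kw[3].round(0),'fwd',kw[4][:,2].round(2))
im,d=viewer.grab_frame('wrist'); cv2.imwrite(f'pics/w{sys.argv[1]}.png',im)
def blobs(im,d,n,k):
    h=cv2.cvtColor(im,cv2.COLOR_BGR2HSV); m=cv2.inRange(h,(22,120,90),(38,255,255))
    c,l,s,ce=cv2.connectedComponentsWithStats(m)
    for i in range(1,c):
        if s[i,4]<25: continue
        dd=np.median(d[(l==i)&(d>0)]); print(n,'px',ce[i].round(1),'area',s[i,4],'w',px2w(n,*ce[i],dd,k).round(1))
blobs(im,d,'wrist',kw)
t,td=viewer.grab_frame('top'); cv2.imwrite(f'pics/t{sys.argv[1]}.png',t); blobs(t,td,'top',K('top'))
E
python3 look.py 1
```

```text
t 2.5 pos [540.2 -80.3 252.5] F [-0.6  -0.94  0.14] w 0.1
[[0.194, -0.001, 0.981], [-0.981, -0.001, 0.194], [0.001, -1.0, -0.001]]
cam [528. -13. 405.] fwd [ 0.05 -0.24 -0.97]
wrist px [319.4 111.2] area 1063 w [521.    3.  111.5]
wrist px [321. 222.] area 827 w [537.5 -74.1 109.5]
wrist px [324.8 321.3] area 94 w [ 555.9 -151.7  111.6]
wrist px [317.  347.6] area 158 w [533.9 -48.2 341.8]
wrist px [332.5 367.3] area 337 w [537.1 -50.4 343.5]
wrist px [317.1 386.9] area 156 w [535.1 -54.  344.6]
wrist px [269.5 442.6] area 14872 w [528.9 -60.1 352.1]
top px [252.7 185.7] area 133 w [724.  233.9  70.1]
top px [337.2 253.9] area 72 w [522.7   3.2 111. ]
```

View pics/w1.png

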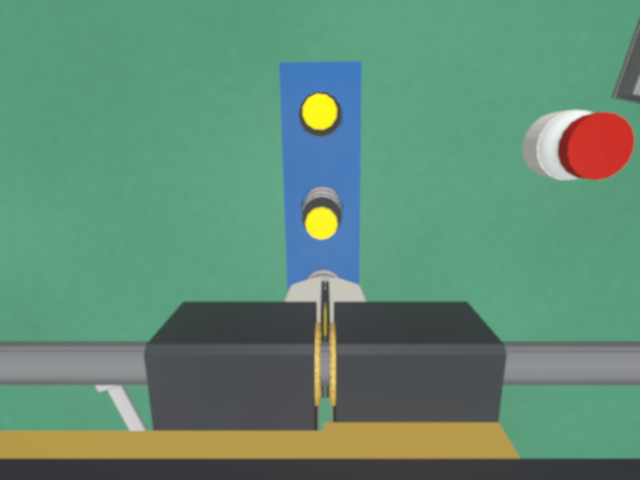

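Run:
```python
from h import *
im=cv2.imread('pics/top0.png'); d=np.load('pics/top0.npy')
m=cv2.inRange(cv2.cvtColor(im,cv2.COLOR_BGR2HSV),(22,120,90),(38,255,255)); m[:220]=0;m[270:]=0
c,l,s,ce=cv2.connectedComponentsWithStats(m)
for i in range(1,c):
    dd=np.median(d[l==i]); print(ce[i].round(1),s[i,4],px2w('top',*ce[i],dd).round(1))
h=cv2.cvtColor(im,cv2.COLOR_BGR2HSV)
b=cv2.inRange(h,(100,100,40),(125,255,255)); b[:220]=0;b[280:]=0;b[:,:300]=0;b[:,430:]=0
rd=cv2.inRange(h,(0,150,80),(8,255,255)); rd[:245]=0;rd[305:]=0;rd[:,:210]=0;rd[:,275:]=0
for n,mm,z in (('rack',b,35),('tray',rd,28)):
    q=cv2.minAreaRect(cv2.findNonZero(mm)); p=[px2w('top',*v,K('top')[3][2]-z) for v in cv2.boxPoints(q)]
    print(n,np.mean(p,0).round(1),np.round(p,0).tolist())
```

```text
[394.1 240.2] 72 [ 555.7 -152.6  108.7]
[365.7 247.1] 72 [539.1 -74.8 108.6]
[337.2 253.9] 72 [522.7   3.2 111.1]
rack [539.3 -74.7  36.2] [[548.0, 54.0, 38.0], [599.0, -189.0, 39.0], [531.0, -204.0, 34.0], [480.0, 40.0, 33.0]]
tray [474.3 273.4  27.9] [[421.0, 349.0, 25.0], [549.0, 327.0, 34.0], [527.0, 198.0, 31.0], [400.0, 219.0, 22.0]]
```

The wrist view shows cap C at (320,111) and cap B at (321,222), with the jaws square to the rack. Cap A is hidden behind the fingers. I'll press B first.

Emit:
step_arm(
  motion=[
    [[-0.006,0.04,-0.0005,0,0,0,0],[-0.006,0.075,-0.0005,0,0,0,0],[-0.006,0.1,-0.0005,0,0,0,0],[-0.006,0.115,-0.0005,0,0,0,0],[-0.006,0.118,-0.0005,0,0,0,0],[-0.006,0.118,-0.0005,0,0,0,0],[-0.006,0.118,-0.0005,0,0,0,0],[-0.006,0.118,-0.0005,0,0,0,0]],
  ],
)

```text
time: 3.27
position: [540.3, -72.6, 136.2]
orientation: [-0.546, 0.447, -0.449, 0.548]
force: [0.4, 0.7, -0.5]
width: 0.7
```

Emit:
step_arm(
  motion=[
    [[0.0015,0.003,-0.0015,0,0,0,0],[0.0015,0.006,-0.0015,0,0,0,0],[0.0015,0.008,-0.0015,0,0,0,0],[0.0015,0.0095,-0.0015,0,0,0,0],[0.0015,0.011,-0.0015,0,0,0,0],[0.0015,0.0125,-0.0015,0,0,0,0],[0.0015,0.014,-0.0015,0,0,0,0],[0.0015,0.0155,-0.0015,0,0,0,0],[0.0015,0.017,-0.0015,0,0,0,0],[0.0015,0.0185,-0.0015,0,0,0,0],[0.0015,0.02,-0.0015,0,0,0,0],[0.0015,0.021,-0.0015,0,0,0,0],[0.0015,0.022,-0.0015,0,0,0,0],[0.0015,0.0225,-0.0015,0,0,0,0],[0.0015,0.0225,-0.0015,0,0,0,0]],
  ],
)

```text
time: 4.52
position: [538.4, -74.0, 112.8]
orientation: [-0.547, 0.448, -0.448, 0.547]
force: [-1.9, -0.1, 8.1]
width: 0.4
```

Emit:
step_arm(
  motion=[
    [[0,0.0005,0,0,0,0,0],[0,0.001,0,0,0,0,0],[0,0.001,0,0,0,0,0],[0,0.001,0,0,0,0,0]],
  ],
)

```text
time: 4.85
position: [538.6, -73.9, 112.2]
orientation: [-0.547, 0.447, -0.448, 0.548]
force: [-2.5, -0.0, 10.2]
width: 0.8
```

B climbs by about 2 N over 0.6–1 mm from half stroke, so it is the binding one. I'll lift off and test A.

Emit:
step_arm(
  motion=[
    [[0,-0.01,0,0,0,0,0],[0,-0.03,0,0,0,0,0],[0.02,-0.035,0,0,0,0,0],[0.05,-0.035,0.001,0,0,0,0],[0.075,-0.03,0.0015,0,0,0,0],[0.0805,-0.024,0.0015,0,0,0,0],[0.0805,-0.024,0.0015,0,0,0,0],[0.0805,-0.024,0.0015,0,0,0,0],[0.0805,-0.024,0.0015,0,0,0,0]],
  ],
)

```text
time: 5.6
position: [555.2, -150.4, 135.1]
orientation: [-0.547, 0.448, -0.447, 0.548]
force: [-0.0, -0.7, -0.4]
width: 0.3
```

Emit:
step_arm(
  motion=[
    [[0.002,0.003,0,0,0,0,0],[0.002,0.006,0,0,0,0,0],[0.002,0.008,0,0,0,0,0],[0.002,0.0095,0,0,0,0,0],[0.002,0.011,0,0,0,0,0],[0.002,0.0125,0,0,0,0,0],[0.002,0.014,0,0,0,0,0],[0.002,0.0155,0,0,0,0,0],[0.002,0.017,0,0,0,0,0],[0.002,0.0185,0,0,0,0,0],[0.002,0.02,0,0,0,0,0],[0.002,0.021,0,0,0,0,0],[0.002,0.022,0,0,0,0,0],[0.002,0.0225,0,0,0,0,0],[0.002,0.0225,0,0,0,0,0]],
  ],
)

```text
time: 6.85
position: [555.8, -154.5, 112.4]
orientation: [-0.547, 0.448, -0.448, 0.547]
force: [-0.2, 0.8, 1.3]
width: 0.2
```

Emit:
step_arm(
  motion=[
    [[-0.001,0.001,0,0,0,0,0],[-0.001,0.002,0,0,0,0,0],[-0.001,0.003,0,0,0,0,0],[-0.001,0.004,0,0,0,0,0],[-0.001,0.005,0,0,0,0,0],[-0.001,0.006,0,0,0,0,0]],
  ],
)

```text
time: 7.35
position: [555.7, -154.0, 106.6]
orientation: [0.547, -0.448, 0.448, -0.547]
force: [0.8, -1.4, 2.5]
width: 0.6
```

Emit:
step_arm(
  motion=[
    [[0,0.001,0,0,0,0,0],[0,0.002,0,0,0,0,0],[0,0.003,0,0,0,0,0],[0,0.004,0,0,0,0,0],[0,0.0045,0,0,0,0,0],[0,0.0045,0,0,0,0,0]],
  ],
)

```text
time: 7.85
position: [555.8, -153.9, 102.5]
orientation: [0.547, -0.448, 0.448, -0.547]
force: [-0.2, -1.3, 4.2]
width: 0.4
```

Emit:
step_arm(
  motion=[
    [[0,0.0005,0,0,0,0,0],[0,0.001,0,0,0,0,0],[0,0.0015,0,0,0,0,0],[0,0.0015,0,0,0,0,0],[0,0.0015,0,0,0,0,0]],
  ],
)

```text
time: 8.27
position: [556.0, -154.0, 101.7]
orientation: [-0.547, 0.447, -0.448, 0.547]
force: [-0.8, -0.5, 8.1]
width: 0.4
```

A is home: the force stepped up about 4 N in 0.8 mm at the expected height. Now C.

Emit:
step_arm(
  motion=[
    [[0,-0.015,0,0,0,0,0],[0,-0.045,0,0,0,0,0],[-0.03,-0.05,0,0,0,0,0],[-0.07,-0.05,-0.001,0,0,0,0],[-0.11,-0.05,-0.002,0,0,0,0],[-0.145,-0.045,-0.003,0,0,0,0],[-0.16,-0.038,-0.003,0,0,0,0],[-0.16,-0.034,-0.003,0,0,0,0],[-0.16,-0.034,-0.003,0,0,0,0],[-0.16,-0.034,-0.003,0,0,0,0]],
  ],
)

```text
time: 9.1
position: [520.7, 1.1, 134.0]
orientation: [0.547, -0.449, 0.448, -0.546]
force: [-0.2, -0.1, 0.5]
width: 0.5
```

Emit:
step_arm(
  motion=[
    [[-0.001,0.003,0.0015,0,0,0,0],[-0.001,0.005,0.0015,0,0,0,0],[-0.001,0.007,0.0015,0,0,0,0],[-0.001,0.0085,0.0015,0,0,0,0],[-0.001,0.01,0.0015,0,0,0,0],[-0.001,0.0115,0.0015,0,0,0,0],[-0.001,0.013,0.0015,0,0,0,0],[-0.001,0.0145,0.0015,0,0,0,0],[-0.001,0.016,0.0015,0,0,0,0],[-0.001,0.0175,0.0015,0,0,0,0],[-0.001,0.019,0.0015,0,0,0,0],[-0.001,0.02,0.0015,0,0,0,0],[-0.001,0.021,0.0015,0,0,0,0],[-0.001,0.0215,0.0015,0,0,0,0],[-0.001,0.0215,0.0015,0,0,0,0]],
  ],
)

```text
time: 10.35
position: [522.2, 3.9, 113.0]
orientation: [0.547, -0.448, 0.448, -0.547]
force: [0.1, -1.6, 1.2]
width: 0.3
```

Emit:
step_arm(
  motion=[
    [[0.001,0.001,0,0,0,0,0],[0.001,0.002,0,0,0,0,0],[0.001,0.003,0,0,0,0,0],[0.001,0.004,0,0,0,0,0],[0.001,0.005,0,0,0,0,0],[0.001,0.006,0,0,0,0,0],[0.001,0.007,0,0,0,0,0]],
  ],
)

```text
time: 10.93
position: [522.4, 3.1, 106.1]
orientation: [-0.547, 0.448, -0.448, 0.547]
force: [-0.8, -0.7, 3.1]
width: 0.2
```

Emit:
step_arm(
  motion=[
    [[0,0.001,0,0,0,0,0],[0,0.002,0,0,0,0,0],[0,0.003,0,0,0,0,0],[0,0.004,0,0,0,0,0],[0,0.0045,0,0,0,0,0],[0,0.005,0,0,0,0,0],[0,0.005,0,0,0,0,0]],
  ],
)

```text
time: 11.52
position: [522.6, 3.2, 101.8]
orientation: [-0.547, 0.448, -0.448, 0.547]
force: [-2.7, -0.1, 7.7]
width: 0.3
```

Emit:
step_arm(
  motion=[
    [[0,0.0005,0,0,0,0,0],[0,0.0005,0,0,0,0,0],[0,0.0005,0,0,0,0,0]],
  ],
)

```text
time: 11.77
position: [522.8, 3.2, 101.6]
orientation: [-0.547, 0.448, -0.448, 0.547]
force: [-1.9, 1.6, 9.0]
width: 0.2
```

Emit:
step_arm(
  motion=[
    [[0,-0.03,0,0,0,0,0],[0.01,-0.065,0,0,0,0,0.03],[0.04,-0.1,0,0,0,0,0.07],[0.07,-0.13,0,0,0,0,0.07],[0.079,-0.135,-0.0005,0,0,0,0.07],[0.079,-0.135,-0.0005,0,0,0,0.07],[0.079,-0.135,-0.0005,0,0,0,0.07],[0.079,-0.135,-0.0005,0,0,0,0.07],[0.079,-0.135,-0.0005,0,0,0,0.07]],
  ],
)

```text
time: 12.52
position: [536.4, -72.6, 234.0]
orientation: [0.548, -0.448, 0.446, -0.548]
force: [-1.0, -0.5, 0.1]
width: 49.2
```

```bash
python3 look.py 2; python3 -c "
from h import *
im,d=viewer.grab_frame('scene'); cv2.imwrite('pics/s2.png',cv2.resize(im[180:300,200:360],None,fx=4,fy=4,interpolation=2))"
```

```text
t 12.52 pos [536.4 -72.6 234. ] F [-1.01 -0.45  0.05] w 49.2
[[0.201, -0.004, 0.98], [-0.98, 0.002, 0.201], [-0.002, -1.0, -0.003]]
cam [525.  -6. 387.] fwd [ 0.05 -0.24 -0.97]
wrist px [323.8 124.5] area 1019 w [521.    3.1  88.6]
wrist px [324.3 236.2] area 883 w [537.4 -74.1  99.5]
wrist px [324.9 328.3] area 742 w [ 553.9 -151.5   88.3]
wrist px [176.3 364.9] area 432 w [507.  -48.2 324.9]
wrist px [473.3 366.6] area 486 w [557.1 -38.1 324.8]
wrist px [406.3 442.6] area 13842 w [546.1 -48.4 333.7]
top px [252.7 185.6] area 134 w [724.2 233.9  70.1]
top px [337.1 254.4] area 75 w [522.7   3.   86.3]
```

View pics/w2.png

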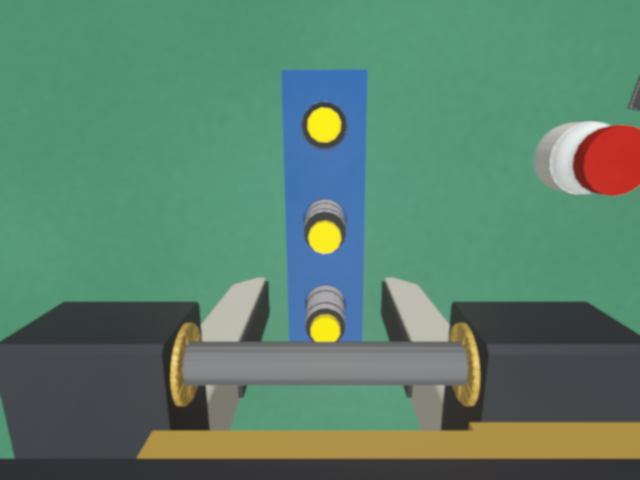

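View pics/s2.png

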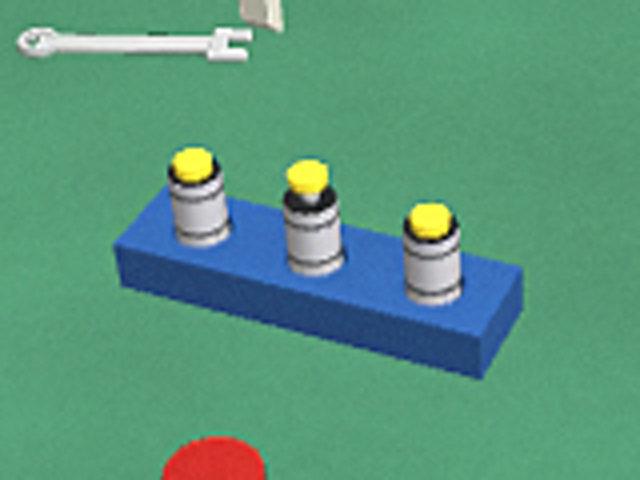

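The wrist view shows B's cap at (324,236) standing higher, at 99.5 mm. A and C are at 88.3 and 88.6 mm, which is home, and the scene crop agrees. Next I descend around B's tube.

Emit:
step_arm(
  motion=[
    [[0.002,0.04,0.0015,0,0,0,0.07],[0.002,0.075,0.0015,0,0,0,0.07],[0.002,0.1,0.0015,0,0,0,0.07],[0.002,0.12,0.0015,0,0,0,0.07],[0.002,0.14,0.0015,0,0,0,0.07],[0.002,0.155,0.0015,0,0,0,0.07],[0.002,0.168,0.0015,0,0,0,0.07],[0.002,0.175,0.0015,0,0,0,0.07],[0.002,0.175,0.0015,0,0,0,0.07],[0.002,0.175,0.0015,0,0,0,0.07]],
  ],
)

```text
time: 13.5
position: [539.5, -75.8, 60.6]
orientation: [-0.547, 0.448, -0.448, 0.547]
force: [0.7, 1.5, -0.0]
width: 69.7
```

Emit:
step_arm(
  motion=[
    [[-0.0015,0.002,-0.001,0,0,0,0.06],[-0.0015,0.002,-0.001,0,0,0,0.05],[-0.0015,0.002,-0.001,0,0,0,0.04],[-0.0015,0.002,-0.001,0,0,0,0.036],[-0.0015,0.002,-0.001,0,0,0,0.03],[-0.0015,0.002,-0.001,0,0,0,0.025],[-0.0015,0.002,-0.001,0,0,0,0.02],[-0.0015,0.002,-0.001,0,0,0,0.02],[-0.0015,0.002,-0.001,0,0,0,0.02]],
  ],
  newtons=25,
)

```text
time: 14.25
position: [537.2, -75.4, 58.8]
orientation: [0.548, -0.448, 0.448, -0.547]
force: [-3.6, -0.3, 5.1]
width: 34.5
```

Emit:
step_arm(
  motion=[
    [[0,-0.004,-0.0005,0,0,0,0.02],[0,-0.008,-0.0005,0,0,0,0.02],[0,-0.012,-0.0005,0,0,0,0.02],[0,-0.017,-0.0005,0,0,0,0.02],[0,-0.022,-0.0005,0,0,0,0.02],[0,-0.03,-0.0005,0,0,0,0.02],[0,-0.045,-0.0005,0,0,0,0.02],[0,-0.065,-0.0005,0,0,0,0.02],[0,-0.085,-0.0005,0,0,0,0.02],[0,-0.105,-0.0005,0,0,0,0.02],[0,-0.118,-0.0005,0,0,0,0.02],[0,-0.12,-0.0005,0,0,0,0.02],[0,-0.12,-0.0005,0,0,0,0.02]],
  ],
)

```text
time: 15.33
position: [538.1, -75.1, 179.8]
orientation: [-0.547, 0.447, -0.449, 0.548]
force: [-0.5, -0.6, -3.9]
width: 34.0
```

Run:
```python
from h import *
o=r.get_obs(); M=R.from_quat(o['orientation']).as_matrix()
t=np.array([474,273.3,o['position'][2]]); print((M.T@(t-o['position'])).round(1), o['position'].round(1), M[:,2].round(3))
im,d=viewer.grab_frame('scene'); cv2.imwrite('pics/s3.png',im)
```

```text
[-3.542e+02 -3.000e-01  6.000e+00] [538.1 -75.1 179.8] [0.98  0.198 0.002]
```

View pics/s3.png

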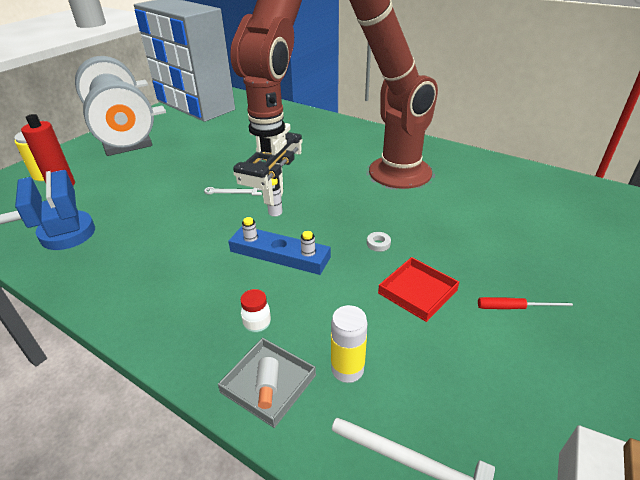

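The lift is clean: the cylinder hangs upright at (273,200) and its socket is empty. Now I carry it to the tray.

Emit:
step_arm(
  motion=[
    [[-0.012,0,0,0,0,0,0.02],[-0.032,0,0.001,0,0,0,0.02],[-0.06,0,0.001,0,0,0,0.02],[-0.09,0,0.002,0,0,0,0.02],[-0.12,0,0.002,0,0,0,0.02],[-0.15,0,0.003,0,0,0,0.02],[-0.18,0,0.003,0,0,0,0.02],[-0.21,0,0.004,0,0,0,0.02],[-0.24,0,0.004,0,0,0,0.02],[-0.27,0.01,0.005,0,0,0,0.02],[-0.3,0.02,0.006,0,0,0,0.02],[-0.325,0.035,0.006,0,0,0,0.02],[-0.343,0.05,0.006,0,0,0,0.02],[-0.352,0.06,0.006,0,0,0,0.02],[-0.354,0.07,0.006,0,0,0,0.02],[-0.354,0.08,0.006,0,0,0,0.02],[-0.354,0.085,0.006,0,0,0,0.02],[-0.354,0.085,0.006,0,0,0,0.02],[-0.354,0.085,0.006,0,0,0,0.02]],
  ],
)

```text
time: 16.97
position: [474.2, 271.4, 93.6]
orientation: [0.547, -0.448, 0.449, -0.546]
force: [0.6, -0.5, -3.3]
width: 34.4
```

Emit:
step_arm(
  motion=[
    [[0,0.005,0,0,0,0,0.02],[0,0.01,0,0,0,0,0.02],[0,0.015,0,0,0,0,0.02],[0,0.02,0,0,0,0,0.02],[0,0.025,0,0,0,0,0.02],[0,0.029,0,0,0,0,0.02],[0,0.033,0,0,0,0,0.02],[0,0.036,0,0,0,0,0.02],[0,0.038,0,0,0,0,0.02],[0,0.038,0,0,0,0,0.02],[0,0.038,0,0,0,0,0.02]],
  ],
)

```text
time: 17.88
position: [473.6, 273.2, 55.7]
orientation: [-0.547, 0.448, -0.448, 0.547]
force: [0.4, -0.5, -4.3]
width: 34.2
```

Emit:
step_arm(
  motion=[
    [[0,0.001,0,0,0,0,0.02],[0,0.002,0,0,0,0,0.02],[0,0.0025,0,0,0,0,0.02],[0,0.0025,0,0,0,0,0.02],[0,0.0025,0,0,0,0,0.02]],
  ],
)

```text
time: 18.3
position: [473.6, 273.1, 53.2]
orientation: [-0.547, 0.448, -0.448, 0.547]
force: [-0.5, -0.4, -3.2]
width: 34.5
```

Emit:
step_arm(
  motion=[
    [[0,0.001,0,0,0,0,0.02],[0,0.0015,0,0,0,0,0.02],[0,0.0015,0,0,0,0,0.02],[0,0.0015,0,0,0,0,0.02]],
  ],
)

```text
time: 18.63
position: [473.7, 273.2, 52.8]
orientation: [-0.547, 0.448, -0.448, 0.547]
force: [-0.9, -1.4, 5.9]
width: 34.7
```

Floor contact. Release, then lift away.

Emit:
step_arm(
  motion=[
    [[0,-0.001,0,0,0,0,0.032],[0,-0.001,0,0,0,0,0.036],[0,-0.001,0,0,0,0,0.04],[0,-0.001,0,0,0,0,0.05],[0,-0.001,0,0,0,0,0.06],[0,-0.001,0,0,0,0,0.07],[0,-0.001,0,0,0,0,0.075],[0,-0.001,0,0,0,0,0.075],[0,-0.01,0,0,0,0,0.075],[0,-0.03,0,0,0,0,0.075],[0,-0.06,0,0,0,0,0.075],[0,-0.09,0,0,0,0,0.075],[0,-0.12,0,0,0,0,0.075],[0.02,-0.15,0,0,0,0,0.075],[0.05,-0.17,0,0,0,0,0.075],[0.05,-0.17,0,0,0,0,0.075],[0.05,-0.17,0,0,0,0,0.075]],
  ],
)

```text
time: 20.05
position: [484.7, 222.3, 223.5]
orientation: [-0.545, 0.448, -0.45, 0.547]
force: [-0.3, -0.2, -0.6]
width: 74.8
```

```bash
python3 look.py 4; python3 -c "
from h import *
im,d=viewer.grab_frame('scene'); cv2.imwrite('pics/s4.png',cv2.resize(im[190:340,220:480],None,fx=3,fy=3,interpolation=2))"
```

```text
t 20.05 pos [484.7 222.3 223.5] F [-0.26 -0.18 -0.58] w 74.8
[[0.194, 0.004, 0.981], [-0.981, 0.0, 0.194], [0.0, -1.0, 0.004]]
cam [472. 289. 376.] fwd [ 0.05 -0.24 -0.97]
wrist px [322.1 161. ] area 1055 w [474.5 273.6  93.7]
wrist px [612.9 249.3] area 4237 w [714.7 249.7  67.9]
wrist px [101.1 365.9] area 456 w [442.2 244.4 314.2]
wrist px [548.1 366.3] area 496 w [517.7 259.3 314.5]
wrist px [500.  442.5] area 6808 w [508.2 249.4 323.3]
wrist px [264.2 444.9] area 1575 w [472.3 242.3 323.7]
wrist px [341.7 437.8] area 30 w [484.1 244.6 322.1]
top px [252.7 185.6] area 132 w [724.3 233.9  70.2]
top px [393.5 240.8] area 74 w [ 555.3 -153.4   87.9]
top px [337.1 254.4] area 75 w [522.6   3.1  88. ]
```

View pics/s4.png

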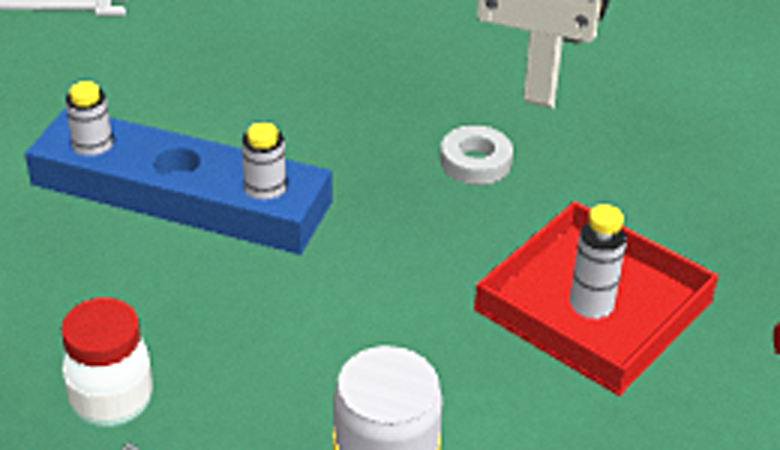

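The crop shows the cylinder standing upright in the tray with its cap at (606,220), still half in, and A and C home in the rack. Everything checks out, so I'm handing in.

```bash
python3 -c "
from h import *
print(r.close_job())"
```

```text
the job is handed in; nothing more can be done
None
```

The binding cylinder was B, the middle one. It now stands upright near the centre of the red tray, and the job is handed in at about 20 s of the 62 s allowed.

- **B (binds):** Its resistance climbed from half stroke, reading 8.1 N and then 10.2 N within 1 mm. I stopped there, gripped the tube, carried it over and set it down gently.
- **A and C (sound):** Both slid at about 1–4 N on the force sensor and met the stop at home height, at about 8–9 N. They stayed in their sockets.

**Last checks:**
- **Plungers:** A's and C's cap tops are at 88 mm, the height expected when home. B's cap top is at 93.7 mm in the tray, which puts its plunger about 14 mm in.
- **B's position:** It is within about 1 mm of my estimate of the tray centre.
- **Bench and gripper:** The gripper is clear of everything, and in the last crop the jar, can and bearing look undisturbed. I did not re-measure the tools.
- **Force limit:** The highest plunger force I read was 10.2 N, against the 20 N limit. Force was only read at the end of each move.

The only odd reading was A and C mid-stroke, where I read 1–3 N rather than the stated 3–5 N. I put that down to sensor noise. No check failed.

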